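# Swing the saucepan's handle inward to the handle stop

### The arm

A 6-joint arm with a two-finger parallel gripper is mounted at the origin on a cart in front of the work surface, level with it; the furniture and walls round the work are solid. World frame = base frame: x ahead of the robot, y to its left, z up, the work surface at z = 0. Lengths are in mm, angles in rad, forces in N, time in s.
With the tool pointing down it reaches from about 350 to 875 mm from the base axis. Payload 4.2 kg.
Tool frame: the origin (TCP) lies between the finger pads; the fingertips stand 25 mm ahead of it and the grasp point (between the pads) lies 6 mm ahead of it; z points along the fingers, y is the line along which they close (so a half turn about z gives the same grasp; the last joint's range is limited). The gripper opens to 85 mm and grips with 20 to 120 N. Pads are 22 mm wide; open, the fingers measure 114 mm over their backs; the gripper's body (76 mm by 85 mm) begins 54 mm behind the grasp point. The pads swing forward as they close: fully open they stand 13 mm farther back than shut.
Start: joints at [1.426, 0.385, 0.008, 0, -1.194, -0.259], TCP at [245.539, 574.726, 256.312] pointing down, gripper open.
Joint ranges: [-3.14, 3.14], [-1.21, 2.06], [-1.07, 1.41], [-3.16, 2.05], [-2.99, -0.16], [-3.1, 3.1]. Speed limits (rad/s): [2.79, 2.79, 3.14, 3.14, 3.14, 3.14].

### API

Orientations are given as a unit quaternion [x, y, z, w].
In Python, from bench import arm gives the robot as it stands.
- The arm moves only by the shell command python3 -m pendant 'ROWS'. ROWS is JSON, a list of rows, each a list of 7 numbers: the shift along the tool's x, y, z in m, then the turn, a rotation vector about the tool's x, y, z in degrees, then the finger opening in m, from 0 to 0.0854. In form: [[x, y, z, wx, wy, wz, fingers], ...]. A call has 1 to 12 rows; each row shifts and turns the commanded pose from where the row before left it, along the tool's axes as they then stand; what a row does not reach is not made up. A row lasts 1/10 s, in which the tool goes at most 50 mm and 8.59 degrees, less where a joint would pass 70% of its speed; a pose out of reach is approached as far as the arm can. A call is refused whole if a number of a shift passes 0.05 or a number of a turn 8.59, either way. A call with a gripper value outside its range is refused whole. The fingers move at their own pace and stop on an object; the grip force is fixed at half the most. Time passes only in rows, so rows that do not move let the fingers close. It gives the time, the measured TCP pose, the force, the opening and the grip force at its end, in the units of the state.
- arm.read_state(): the state, without advancing time (a new reading comes with each control period).
- arm.get_image(name): name is "scene" or "top" or "wrist"; returns a dict with "image" (400x640x3 uint8, red, green, blue), "fx", "fy", "cx", "cy" (pixels), "xyz" and "rotation" of the camera in the world. Camera axes: x right, y down, z forward; pixel columns grow to the right and rows downward; lengths in mm; the calibration is good to about 2 mm. A picture is of the moment at which its call begins. There is no depth.
- arm.job_done(): hands the job in; it is judged then, once.
The state is a dict: "clock": time; "joints": joint angles; "joint_vel": joint speeds; "joint_efforts": joint torques, N m; "position": TCP position; "ee_rot": TCP orientation; "contact_force": force on the tool from outside, world axes, zero at the start; "wrist_torque": the same for the moment, N m; "gripper_width": finger opening in mm; "grasp_force": force on a finger pad.
Only numpy, scipy, OpenCV 4.12 (cv2) and the standard library are available. Lean on these libraries where they do the work, as an engineer would, in place of code of your own. Each camera call takes 0.05 s, during which the arm holds its last target. There are 200 camera calls.

### The job

The saucepan's handle sticks out over the front of the hotplate, where somebody could catch it. Swing it round by the open side, away from the blue casserole, until it points to the back and has pushed the red paddle behind that cooking zone fully in, then let go. Turn the pan on its zone without lifting it off or shifting it away, push the paddle gently and only with the pan's handle, and leave the casserole and the other things alone.

Things in the scene. Friction and masses are not known exactly. Their poses are not given: they have to be found in the camera images.
- hotplate: Fixed tabletop hotplate, steel with a black top, 300 (x) x 490 (y) x 54 mm, in front of the robot. Origin: centre of its underside; x to the back (away from the robot), y to the left, z up; the flat top lies 54 mm above the origin. It stands turned by up to 4 degrees.
- zone_l (a point): Centre of the left cooking zone (grey rings, 176 mm across), on the hotplate's top, at [-20, 125, 54] mm in the hotplate's frame.
- zone_r (a point): Centre of the right cooking zone, at [-20, -125, 54] mm in the hotplate's frame. The saucepan stands on one zone, the casserole on the other.
- saucepan: Loose open steel saucepan, 150 mm across at the rim, 85 mm high, about 0.7 kg, with one straight level black handle. Origin: centre of its underside; z up; +x points along the handle, which starts toward the robot, within 20 degrees of the hotplate's -x. The handle is a bar 20 mm wide (y), 16 mm thick, centre line 66 mm above the underside, ending 190 mm from the pan's axis.
- handle_grip (a point): Point on the handle's centre line, 112 mm from the pan's axis and 66 mm above its underside, where fingers closing across the 20 mm width have room all through the swing (a 26 mm wide ferrule ends 93 mm from the axis).
- handle_end (a point): Outer end of the handle, on its centre line, 190 mm from the pan's axis.
- guard: Fixed low steel rail along the hotplate's back, 440 mm long, its bar 83 mm above the worktop. Origin: below the bar's middle at worktop height, 140 mm behind the hotplate's origin (160 mm behind the zone centres); same axes. It carries a black carriage with an upright red paddle behind each zone; the pan's handle passes over the bar and meets the paddle 160 mm from the pan's axis.
- paddle_l (a joint): How far the left zone's red paddle (24 x 8 mm, 95 to 145 mm above the worktop) is pushed in: 0 out (start), 0.012 m fully in at a hard stop. It slides to the right (hotplate -y), resists with 4 N, stays where left. Its carriage's place is not reported: fully in, its handle-side face is 95 to 135 mm left of the guard's middle, anew each time; feel or look for it.
- paddle_r (a joint): The same for the right zone's paddle: it slides to the left (hotplate +y); fully in, its handle-side face is 95 to 135 mm right of the guard's middle, independently of the left one.
- casserole: Blue lidded casserole, 190 mm across, 148 mm high over its knob, about 2.4 kg, with a loop handle at front and back reaching 121 mm from its axis, on the other zone. Origin: centre of its underside, z up.
- timer: Red and white kitchen timer, 63 mm across, 41 mm high, on the worktop to the right of the hotplate. Origin: centre of its underside.
- red_cup: Small dark red cup, 57 mm across, 38 mm high, right of the hotplate. Origin: centre of its underside.

How it is judged (in metres and radians):
On the way, in this order (a step that is already met when the one before it is completed fails the run):
1. the handle has been swung out to the open side, away from the casserole (((y of saucepan in the frame of hotplate above 0 m and x of handle_end in the frame of hotplate above -0.06 m and y of handle_end in the frame of hotplate above 0.25 m) or (y of saucepan in the frame of hotplate below 0 m and x of handle_end in the frame of hotplate above -0.06 m and y of handle_end in the frame of hotplate below -0.25 m))).
2. the pan's handle has pushed the paddle behind its zone in (contact force between saucepan and guard above 1 N and ((y of saucepan in the frame of hotplate above 0 m and value of joint paddle_l above 0.01 m) or (y of saucepan in the frame of hotplate below 0 m and value of joint paddle_r above 0.01 m))).
At the end, for the whole second after the job is handed in: The saucepan stands flat and still on the zone where it began, within 20 mm of the zone's centre, its handle pointing to the back (the handle's end within 65 mm of the line straight back through the zone's centre), the paddle behind this zone at least 9.5 of its 12 mm in, and everything let go (((y of saucepan in the frame of hotplate above 0 m and value of joint paddle_l above 0.0095 m and horizontal distance between saucepan and zone_l below 0.02 m and y of handle_end in the frame of hotplate between 0.06 and 0.19 m) or (y of saucepan in the frame of hotplate below 0 m and value of joint paddle_r above 0.0095 m and horizontal distance between saucepan and zone_r below 0.02 m and y of handle_end in the frame of hotplate between -0.19 and -0.06 m)) and x of handle_end in the frame of hotplate above 0.13 m and angle between saucepan's own z axis and vertical below 0.05 rad and z of saucepan in the frame of hotplate below 0.058 m and linear speed of saucepan below 0.02 m/s); the robot touches nothing.
It fails at once if the saucepan is lifted off its zone or tipped (z of saucepan in the frame of hotplate above 0.074 m or angle between saucepan's own z axis and vertical above 0.2 rad).
It fails at once if the saucepan is shoved more than 50 mm off both zones' centres (horizontal distance between saucepan and zone_l above 0.05 m and horizontal distance between saucepan and zone_r above 0.05 m).
It fails at once if the pan is forced against the paddle or guard with more than 30 N (contact force between saucepan and guard above 30 N).
It fails at once if the robot itself pushes the paddles or the guard (contact force between any of the fingers, the arm and guard above 3 N).
It fails at once if the casserole, timer or cup is moved more than 20 mm (distance of any of casserole, timer, red_cup from where it was at the start of the episode above 0.02 m).
It also fails if it takes over 66 s, if anything falls off the work surface, if the arm or the gripper's body presses on something with over 40 N, if the wrist force passes 120 N, or if a joint passes its speed limit or range.

## Working session

There is one attempt and no reset: what is moved stays moved. The work goes in short steps, Python scripts to look and compute and a shell command to move; the robot and the scene stay as the last step left them, time stands still between calls to the robot, and variables do not carry over. Pictures are saved under pics/ and viewed, at most 10 in all, crops included, and the job is handed in when it is done.

```bash
ls; mkdir -p pics
cat > h.py <<'E'
import numpy as np, cv2
from bench import arm
def pic(n,f=None):
    d=arm.get_image(n)
    if f: cv2.imwrite('pics/'+f,d['image'][:,:,::-1])
    return d
def ray(d,u,v,z):
    r=np.array(d['rotation']).reshape(3,3)@np.array([(u-d['cx'])/d['fx'],(v-d['cy'])/d['fy'],1.])
    o=np.array(d['xyz']); return o+r*(z-o[2])/r[2]
E
python3 - <<'E'
from h import *
import pickle
D={n:pic(n,n+'0.png') for n in('scene','top')}
pickle.dump(D,open('D.pkl','wb'))
for n,d in D.items(): print(n,d['xyz'],d['rotation'],d['fx'],d['cx'],d['cy'])
s=arm.read_state();print(s['clock'],s['position'],s['ee_rot'],s['gripper_width'])
E
```

```text
pics
scene [151.62369365 492.77489505 788.55349265] [-0.29376282  0.87539731 -0.36629949  0.11492453] 429.10703285960216 324.5488819225118 195.37675190970444
top [ 282.03115956  -72.17649044 1336.94876657] [ 0.70645241 -0.70103865  0.0629477  -0.07421184] 489.81687392935356 323.11009627446407 202.88066730716815
0.1 [245.34634641 574.32065233 255.32531952] [ 9.79674054e-01 -2.00593556e-01 -1.47444953e-04  9.74975815e-04] 85.4234163782896
```

View pics/top0.png

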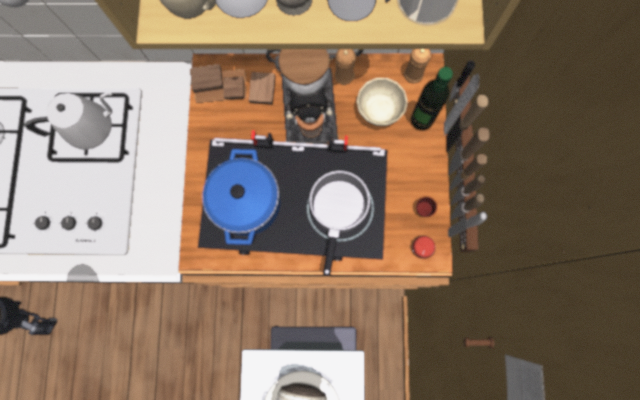

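View pics/scene0.png

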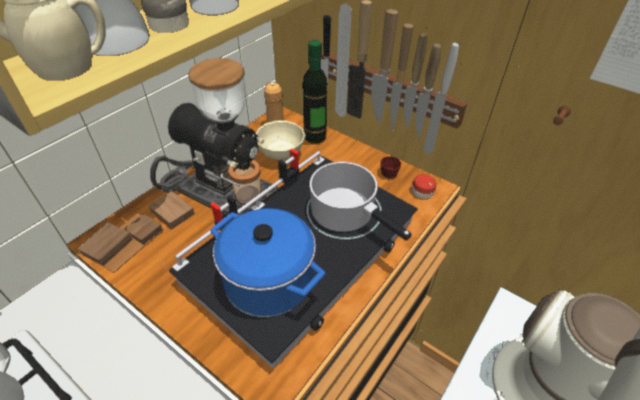

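The top view shows the casserole on the left zone at (240,195) and the saucepan on the right zone at (338,203). The pan's handle ends near (326,272), and the right paddle is at (345,142). The swing therefore goes by the right (-y) side, counter-clockwise.

```bash
cat >> h.py <<'E'
from scipy.spatial.transform import Rotation as R
def ray(d,u,v,z):
    r=R.from_quat(d['rotation']).as_matrix()@np.array([(u-d['cx'])/d['fx'],(v-d['cy'])/d['fy'],1.])
    o=np.array(d['xyz']); return o+r*(z-o[2])/r[2]
def proj(d,p):
    c=R.from_quat(d['rotation']).as_matrix().T@(np.array(p)-d['xyz']); return c[:2]/c[2]*d['fx']+[d['cx'],d['cy']]
E
python3 - <<'E'
from h import *
import pickle
D=pickle.load(open('D.pkl','rb'));d=D['top'];im=d['image']
hsv=cv2.cvtColor(im,cv2.COLOR_RGB2HSV)
# hotplate: dark
m=((hsv[...,2]<60)).astype(np.uint8); roi=np.zeros_like(m); roi[130:265,185:400]=1
m2=cv2.morphologyEx(m*roi,cv2.MORPH_OPEN,np.ones((9,9)))
c=np.vstack(cv2.findContours(m2,0,1)[0]); r=cv2.minAreaRect(c); b=cv2.boxPoints(r); print('plate',r,[ray(d,*p,54).round(0)[:2] for p in b])
# pan: bright unsaturated blob
p=((hsv[...,2]>105)&(hsv[...,1]<60)).astype(np.uint8); p[:160]=0;p[:,:295]=0;p[245:]=0;p[:,380:]=0
p=cv2.morphologyEx(p,cv2.MORPH_OPEN,np.ones((5,5)))
n,l,s,ce=cv2.connectedComponentsWithStats(p);print(s[1:],ce[1:])
# red bits
red=((hsv[...,1]>150)&((hsv[...,0]<6)|(hsv[...,0]>174))&(hsv[...,2]>60)).astype(np.uint8)
n,l,s,ce=cv2.connectedComponentsWithStats(red)
for i in range(1,n):
    if s[i,4]>8: print('red',s[i],ce[i],ray(d,*ce[i],120).round(0)[:2],ray(d,*ce[i],54).round(0)[:2])
# handle overhang: dark below y 236
h=m.copy(); h[:238]=0;h[276:]=0;h[:,:318]=0;h[:,:]*=1;h[:,345:]=0
for y in range(238,276,4): print(y,np.where(h[y])[0][[0,-1]] if h[y].any() else None)
cr=np.hstack([cv2.resize(im[130:280,285:395],None,fx=3.6,fy=3.6,interpolation=cv2.INTER_CUBIC), cv2.resize(D['scene']['image'][145:255,280:420],(400,540))])
cv2.imwrite('pics/crop0.png',cr[:,:,::-1])
E
```

```text
plate ((264.5, 145.5), (9.0, 13.0), 90.0) [array([706., 130.]), array([706.,  94.]), array([681.,  93.]), array([681., 129.])]
[[ 335  170   10    5   50]
 [ 307  180   67   58 2503]] [[339.5        172.        ]
 [338.41590092 206.02477028]]
red [251 131   6  13  35] [253.08571429 136.11428571] [698. 133.] [720. 144.]
red [344 136   4  12  28] [345.67857143 140.78571429] [ 686. -109.] [ 708. -111.]
red [417 200  16  16 132] [423.51515152 208.22727273] [ 509. -305.] [ 522. -317.]
red [413 236  22  22 334] [423.5748503  246.07784431] [ 414. -302.] [ 421. -314.]
238 None
242 [325 335]
246 [325 335]
250 [324 334]
254 [323 333]
258 [327 340]
262 [326 326]
266 [325 326]
270 None
274 None
```

View pics/crop0.png

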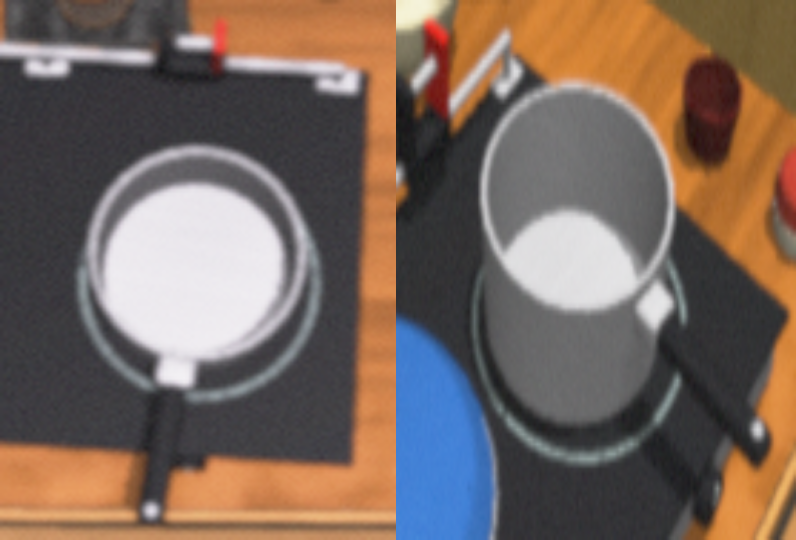

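The crop puts the rim centre at (340.1,200.4) and the handle-end bolt at (326.9,271.7). The zone ring's centre is at (340.6,207.8), the plate's right corners are at (386.4,150) and (382.8,258.3), and the paddle is at (346,142). In the scene view the rim is at (343.5,184.7) and the bolt at (406.4,232.6).

Run:
```python
from h import *
import pickle
D=pickle.load(open('D.pkl','rb'));t=D['top'];s=D['scene']
P=lambda n,d,u,v,z:print(n,ray(d,u,v,z).round(1)[:2])
P('rim t',t,340.1,200.4,139);P('rim s',s,343.5,184.7,139)
P('bolt t',t,326.9,271.7,127);P('bolt s',s,406.4,232.6,127)
P('bar t',t,331.7,241.1,128)
P('ring t',t,340.6,207.8,54)
P('corner RB',t,386.4,150,54);P('corner RF',t,382.8,258.3,54);P('LB',t,211,145,54);P('LF',t,201,248,54)
P('paddle',t,346.4,141,120); P('paddle top',t,347,136,145); P('guard L',t,214,142,83);P('guard R',t,383,151.5,83)
```

```text
rim t [524.3 -94.2]
rim s [522.  -87.9]
bolt t [348.3 -62.6]
bolt s [347.6 -60.9]
bar t [423.5 -73.9]
ring t [521.3 -97.2]
corner RB [ 682.2 -221.4]
corner RF [ 388.1 -207.4]
LB [694.3 258.6]
LF [411.4 269.9]
paddle [ 685.5 -110.5]
paddle top [ 690.5 -111.3]
guard L [693.4 243.5]
guard R [ 668.9 -209. ]
```

```bash
python3 -m pendant '[[0,0,-0.045,0,0,0,0.085],[0,0,-0.02,0,0,0,0.085],[0.033,0.026,0,0,0,0,0.085],[0.034,0.026,0,0,0,0,0.085],[0.034,0.026,0,0,0,0,0.085],[0.034,0.026,0,0,0,0,0.085],[0.034,0.026,0,0,0,0,0.085],[0.034,0.026,0,0,0,0,0.085],[0.034,0.026,0,0,0,0,0.085],[0.034,0.026,0,0,0,0,0.085],[0.034,0.026,0,0,0,0,0.085],[0.034,0.026,0,0,0,0,0.085]]'
python3 -m pendant '[[0.01,0.037,0,0,0,8.5,0.085],[0,0,0,0,0,8.5,0.085],[0,0,0,0,0,8.5,0.085],[0,0,0,0,0,8.5,0.085],[0,0,0,0,0,8.5,0.085],[0,0,0,0,0,8.5,0.085],[0,0,0,0,0,8.5,0.085],[0,0,0,0,0,8.5,0.085],[0,0,0,0,0,8.5,0.085],[0,0,0,0,0,8.5,0.085]]'
python3 -m pendant '[[0,0,0,0,0,8.5,0.085],[0,0,0,0,0,8.5,0.085],[0,0,0,0,0,8.5,0.085],[0,0,0,0,0,8.5,0.085],[0,0,0,0,0,8.5,0.085],[0,0,0,0,0,8.5,0.085],[0,0,0,0,0,8.5,0.085],[0,0,0,0,0,8.5,0.085],[0,0,0,0,0,8.0,0.085],[0,0,0,0,0,0,0.085]]'
python3 -c "
from h import *
s=arm.read_state();print(s['position'],R.from_quat(s['ee_rot']).as_matrix().round(3),s['joints'])"
```

```text
clock: 1.3
position: [455.4, 200.7, 321.1]
ee_rot: [0.98, -0.2, -0.0, 0.0]
contact_force: [0.2, 0.6, 0.4]
gripper_width: 85.0
grasp_force: 0.0
clock: 2.3
position: [449.5, 164.4, 320.9]
ee_rot: [-0.584, 0.812, 0.0, -0.0]
contact_force: [-0.1, -0.0, 0.0]
gripper_width: 85.0
grasp_force: 0.0
clock: 3.3
position: [449.5, 164.3, 320.9]
ee_rot: [0.036, 0.999, -0.0, -0.0]
contact_force: [-0.5, 0.4, 0.3]
gripper_width: 84.8
grasp_force: 0.0
[449.52198824 164.34572842 320.93047624] [[-0.997  0.072 -0.001]
 [ 0.072  0.997 -0.   ]
 [ 0.001 -0.    -1.   ]] [ 6.90767845e-01  8.86920530e-02 -2.23639579e-01 -2.58258654e-04
 -1.25932754e+00 -2.33356503e+00]
```

```bash
python3 -m pendant '[[0.004,-0.048,0,0,0,0,0.085],[0.004,-0.048,0,0,0,0,0.085],[0.004,-0.048,0,0,0,0,0.085],[0.004,-0.048,0,0,0,0,0.085],[0.003,-0.047,0,0,0,6,0.085],[0,0,-0.02,0,0,0,0.085],[0,0,0,0,0,0,0.085]]'
python3 - <<'E'
from h import *
import pickle
d=pic('wrist','w1.png');pickle.dump(d,open('w.pkl','wb'));print(d['xyz'],d['fx'])
s=arm.read_state();print(s['position'],R.from_quat(s['ee_rot']).as_matrix().round(3)[:,0],s['joints'])
for p in[(523,-93,139),(413,-73,128),(336,-61,128)]:print(proj(d,p))
E
```

```text
clock: 4.0
position: [414.2, -74.0, 343.3]
ee_rot: [0.088, 0.996, 0.0, 0.002]
contact_force: [-0.2, 0.9, -0.4]
gripper_width: 85.3
grasp_force: 0.0
[347.85428033 -62.55809592 459.9004537 ] 317.24141466184955
[413.85203425 -72.99152905 342.02299667] [-0.985  0.175 -0.002] [ 2.15426583e-01 -3.37652858e-02 -2.98680691e-01 -1.09922780e-04
 -1.30341441e+00 -1.96221161e+00]
[316.85237202 275.49739354]
[317.24264884 175.8067587 ]
[315.60276087  99.0166864 ]
```

View pics/w1.png

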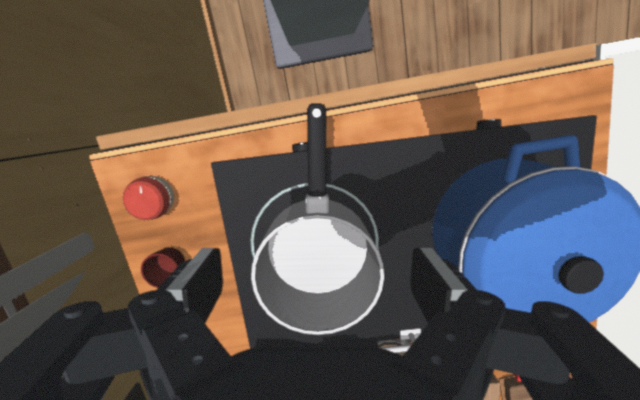

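The wrist view shows the handle running vertically from (316,105) to (317,192) and the rim centred at (317.5,274). Both are within about 1.5 px of the prediction, so I can descend, and I'll use this image to pin down the zone centre and plate yaw.

```bash
python3 - <<'E'
from h import *
import pickle
d=pickle.load(open('w.pkl','rb'))
print('rim',ray(d,317.5,274,139),'ring',ray(d,314,246,54),'tip',ray(d,316.3,113,128))
a,b,c=[ray(d,*p,54) for p in((213,162),(595,117),(247,345))]
print(a,b,c,np.degrees(np.arctan2(*(b-a)[:2]))*-1,np.degrees(np.arctan2(*(c-a)[1::-1])))
E
python3 -m pendant '[[0,0,0.045,0,0,0,0.06],[0,0,0.045,0,0,0,0.06],[0,0,0.045,0,0,0,0.06],[0,0,0.04,0,0,0,0.06],[0,0,0.025,0,0,0,0.06],[0,0,0.015,0,0,0,0.06],[0,0,0,0,0,0,0.06],[0,0,0,0,0,0,0.06]]'
```

```text
rim [521.28694293 -91.95674021 139.        ] ring [524.00320604 -97.00482922  54.        ] tip [349.37507517 -62.67734697 128.        ]
[ 386.22980021 -204.09456174   54.        ] [415.01280165 276.32661165  54.        ] [ 666.48673649 -226.28139374   54.        ] -3.4286073562155917 -4.526439632809641
clock: 4.85
position: [413.7, -71.9, 126.2]
ee_rot: [0.087, 0.996, -0.0, -0.0]
contact_force: [-0.7, -0.1, -0.3]
gripper_width: 60.0
grasp_force: 0.0
```

```bash
python3 -m pendant '[[0,0,0,0,0,0,0],[0,0,0,0,0,0,0],[0,0,0,0,0,0,0],[0,0,0,0,0,0,0],[0,0,0,0,0,0,0],[0,0,0,0,0,0,0],[0,0,0,0,0,0,0],[0,0,0,0,0,0,0]]'
```

```text
clock: 5.65
position: [414.0, -72.4, 127.3]
ee_rot: [0.088, 0.996, 0.0, 0.001]
contact_force: [-1.7, 0.2, 6.1]
gripper_width: 18.8
grasp_force: 59.8
```

```bash
python3 -m pendant '[[-0.0002,-0.0048,-0.0005,0,0,-2.5,0],[-0.0004,-0.0096,0,0,0,-5,0],[-0.0004,-0.0096,0,0,0,-5,0],[-0.0004,-0.0096,0,0,0,-5,0],[-0.0004,-0.0096,0,0,0,-5,0],[-0.0004,-0.0096,0,0,0,-5,0],[0,0,0,0,0,0,0]]'
python3 - <<'E'
from h import *
s=arm.read_state();p=s['position'];x=R.from_quat(s['ee_rot']).as_matrix()[:,0]
print(p,np.degrees(np.arctan2(x[1],x[0])),'axis',p-110*x,s['contact_force'],s['wrist_torque'],s['joints'][5])
d=pic('top');cv2.imwrite('pics/t2.png',cv2.resize(d['image'][130:280,285:395],None,fx=4,fy=4,interpolation=cv2.INTER_CUBIC)[:,:,::-1])
E
```

```text
clock: 6.35
position: [417.4, -125.5, 127.3]
ee_rot: [-0.151, 0.989, -0.0, 0.001]
contact_force: [-0.7, -1.1, 2.9]
gripper_width: 19.0
grasp_force: 59.5
[ 417.38613535 -125.5061776   127.31123009] -162.66757882346383 axis [522.39124211 -92.73553539 127.42330981] [-0.73731531 -1.11536836  2.9178874 ] [0.01317383 0.13923026 0.16933498] -1.3523660910951567
```

View pics/t2.png

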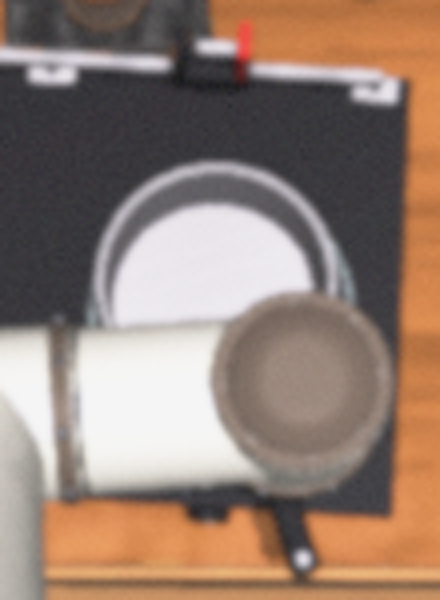

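The pan stayed on its zone and the handle end, at crop (303,560), has swung right as planned. Continuing the swing.

```bash
python3 -m pendant '[[-0.0004,-0.0096,0,0,0,-5,0],[-0.0004,-0.0096,0,0,0,-5,0],[-0.0004,-0.0096,0,0,0,-5,0],[-0.0004,-0.0096,0,0,0,-5,0],[-0.0004,-0.0096,0,0,0,-5,0],[-0.0004,-0.0096,0,0,0,-5,0],[-0.0004,-0.0096,0,0,0,-5,0],[-0.0004,-0.0096,0,0,0,-5,0],[-0.0004,-0.0096,0,0,0,-5,0],[-0.0004,-0.0096,0,0,0,-5,0],[-0.0004,-0.0096,0,0,0,-5,0],[-0.0004,-0.0096,0,0,0,-5,0]]'
cat > st.py <<'E'
from h import *
s=arm.read_state();p=s['position'];x=R.from_quat(s['ee_rot']).as_matrix()[:,0]
print(p,np.degrees(np.arctan2(x[1],x[0])),'axis',p-110*x,s['contact_force'],s['wrist_torque'],s['joints'])
E
python3 st.py
python3 -m pendant '[[-0.0004,-0.0096,0,0,0,-5,0],[-0.0004,-0.0096,0,0,0,-5,0],[-0.0004,-0.0096,0,0,0,-5,0],[-0.0004,-0.0096,0,0,0,-5,0],[-0.0004,-0.0096,0,0,0,-5,0],[-0.0004,-0.0096,0,0,0,-5,0],[-0.0004,-0.0096,0,0,0,-5,0],[-0.0004,-0.0096,0,0,0,-5,0],[-0.0004,-0.0096,0,0,0,-5,0],[0,0,0,0,0,0,0]]'
python3 st.py; python3 -c "
from h import *
pic('scene','s3.png')"
```

```text
clock: 7.6
position: [497.0, -199.6, 127.3]
ee_rot: [-0.626, 0.78, 0.0, -0.001]
contact_force: [-3.0, -1.7, 5.8]
gripper_width: 19.1
grasp_force: 59.8
[ 497.0224522  -199.64920364  127.32318625] -102.5413074019196 axis [520.90822175 -92.2738645  127.2422164 ] [-3.04427884 -1.65333887  5.80496125] [-0.27908167  0.85558702  0.03226811] [-7.87491971e-02  3.67972463e-01 -3.82751744e-01  6.54959952e-04
 -8.21941173e-01 -1.40584912e-01]
clock: 8.6
position: [581.7, -184.7, 127.4]
ee_rot: [0.876, -0.482, 0.001, 0.0]
contact_force: [0.3, -1.1, 4.0]
gripper_width: 18.9
grasp_force: 59.6
[ 581.7146673  -184.70397578  127.37051714] -57.596575988567665 axis [522.76820838 -91.83148748 127.2444353 ] [ 0.29677385 -1.13366974  4.01852626] [-0.16831989  0.15185816  0.23609328] [-0.04217879  0.4757587  -0.19692654  0.00099011 -0.89721659  0.60710812]
```

View pics/s3.png

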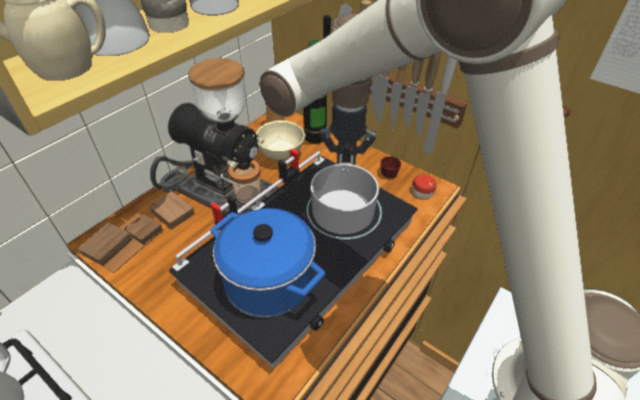

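The scene view shows the pan in place on its zone. The handle is now at about -58° world, and the wrist is clear of the grinder at (215,130). Continuing to just short of the paddle.

```bash
python3 -m pendant '[[-0.0004,-0.0096,0,0,0,-5,0],[-0.0004,-0.0096,0,0,0,-5,0],[-0.0004,-0.0096,0,0,0,-5,0],[-0.0004,-0.0096,0,0,0,-5,0],[-0.0004,-0.0096,0,0,0,-5,0],[-0.0004,-0.0096,0,0,0,-5,0],[-0.0004,-0.0096,0,0,0,-5,0],[-0.0001,-0.0038,0,0,0,-2,0],[-0.0001,-0.0038,0,0,0,-2,0],[0,0,0,0,0,0,0]]'
python3 st.py
python3 - <<'E'
from h import *
d=pic('top');s=pic('scene')
cv2.imwrite('pics/t4.png',np.hstack([cv2.resize(d['image'][70:270,280:400],(360,600)),cv2.resize(s['image'][40:240,150:400],(440,352))[np.minimum(np.arange(600),351)]])[:,:,::-1])
E
```

```text
clock: 9.65
position: [626.6, -127.3, 127.4]
ee_rot: [0.987, -0.162, 0.001, -0.0]
contact_force: [-0.2, 1.4, 5.2]
gripper_width: 18.9
grasp_force: 59.8
[ 626.60191834 -127.25991434  127.40765346] -18.640165234623414 axis [522.37210041 -92.10134393 127.2662999 ] [-0.24891742  1.43361272  5.23272379] [0.0576665  0.01477884 0.17885089] [ 5.22286249e-02  5.18343817e-01 -1.19558313e-01 -8.85555721e-06
 -9.31508979e-01  1.19324106e+00]
```

View pics/t4.png

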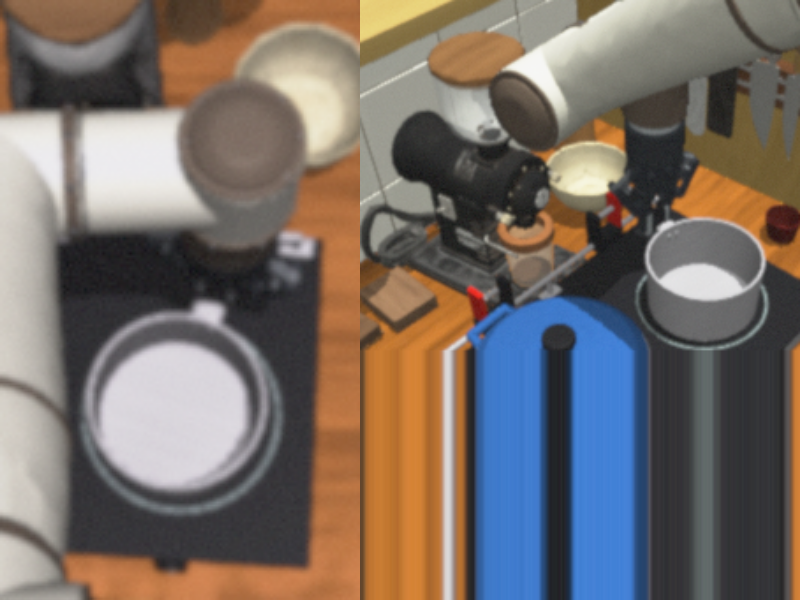

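The pan is still centred on its zone, the paddle is still out to the left of the handle, and the wrist clears the grinder. Next, small steps to feel for the paddle.

```bash
for i in 1 2; do python3 -m pendant '[[0,-0.0019,0,0,0,-1,0],[0,-0.0019,0,0,0,-1,0]]' >/dev/null; python3 st.py|head -2; done
python3 -m pendant '[[0,-0.0019,0,0,0,-1,0],[0,-0.0019,0,0,0,-1,0],[0,-0.0019,0,0,0,-1,0]]' >/dev/null; python3 st.py
python3 -m pendant '[[0,-0.0019,0,0,0,-1,0]]' >/dev/null; python3 st.py
python3 -m pendant '[[0,-0.0019,0,0,0,-1,0]]' >/dev/null; python3 st.py
```

```text
[ 627.56759557 -124.37337041  127.36326285] -16.69525418319606 axis [522.20456049 -92.77245752 127.24861902] [-0.11718991 -2.36184382  5.53202801] [-0.58228656  0.00511642 -0.05674555] [ 5.69580394e-02  5.19073381e-01 -1.18528377e-01  4.44775590e-04
 -9.32215496e-01  1.22218620e+00]
[ 628.68613507 -120.86751329  127.36270247] -14.685524354256914 axis [522.27970791 -92.98104137 127.23254165] [ 0.38918968 -2.98575874  4.8290374 ] [-0.68638949  0.00706914 -0.01535111] [ 6.25797975e-02  5.19651539e-01 -1.17561948e-01  6.77276713e-04
 -9.32516430e-01  1.25150243e+00]
[ 630.16985174 -115.34849499  127.39821325] -11.663001171495978 axis [522.44107439 -93.11147744 127.23827663] [ 0.01861698 -2.33107616  5.62414845] [-0.76128477 -0.04414944 -0.02701986] [ 7.13650253e-02  5.20153624e-01 -1.16610072e-01  8.62245037e-04
 -9.32717462e-01  1.29536016e+00]
[ 630.45698889 -113.84491154  127.38014813] -10.672792045077223 axis [522.35997193 -93.47292792 127.24897157] [ 0.4576948  -5.24172144  5.1065876 ] [-1.65831569e+00  1.44071549e-03 -2.89208926e-01] [ 0.07396575  0.52029824 -0.11663174  0.00147672 -0.93294871  1.30967588]
[ 630.64363332 -112.19077884  127.35549005] -9.716240978442226 axis [522.22154271 -93.62621883 127.26958196] [ 0.29639635 -4.80856093  5.65397134] [-1.44895417  0.07320461 -0.28181576] [ 0.07660527  0.52032486 -0.11665848  0.00148451 -0.93330801  1.32372701]
```

Contact at about -11.3°, as predicted from the image. I'll push on gently until the stop shows up.

```bash
python3 -m pendant '[[0,-0.0019,0,0,0,-1,0]]' >/dev/null; python3 st.py|head -1
for i in 1 2 3 4; do python3 -m pendant '[[0,-0.001,0,0,0,-0.5,0]]' >/dev/null; python3 -c "
from h import *
s=arm.read_state();x=R.from_quat(s['ee_rot']).as_matrix()[:,0];print(s['position'].round(1),np.degrees(np.arctan2(x[1],x[0])),s['contact_force'],s['wrist_torque'])"; done
```

```text
[ 630.87044144 -110.39800571  127.39206166] -8.723140602475864 axis [522.14286132 -93.7154041  127.32784025] [ 0.49423739 -5.13606787  5.76313968] [-1.51308288  0.0873733  -0.33345903] [ 0.0794636   0.52022864 -0.11673158  0.00149794 -0.93352084  1.33819379]
[ 631.  -109.4  127.4] -8.220684326720695 [-0.07118199 -6.12244821  6.32245128] [-1.58762328  0.07106827 -0.20932734]
[ 631.1 -108.6  127.4] -7.737540475662497 [-1.35936874 -5.8151843   5.72335281] [-1.54447482  0.09718544 -0.25961676]
[ 631.2 -107.6  127.4] -7.235953754817226 [-0.66753937 -6.33097277  4.64344093] [-1.63593103  0.12411176 -0.25862702]
[ 631.3 -106.7  127.4] -6.736786360914989 [-0.65457339 -5.4632689   5.60307147] [-1.68708292  0.0915238  -0.21290129]
```

```bash
for i in 1 2 3; do python3 -m pendant '[[0,-0.0006,0,0,0,-0.3,0]]' >/dev/null; python3 -c "
from h import *
s=arm.read_state();x=R.from_quat(s['ee_rot']).as_matrix()[:,0];print(s['position'].round(1),np.degrees(np.arctan2(x[1],x[0])),s['contact_force'],s['wrist_torque'])"; done
```

```text
[ 631.4 -106.1  127.3] -6.429624311983421 [-0.65026538 -5.7189098   5.92877915] [-1.68691723  0.05680415 -0.20913591]
[ 631.5 -105.6  127.4] -6.13671447302955 [ 0.4472785  -5.69982049  5.30975019] [-1.61561912  0.11983289 -0.231452  ]
[ 631.5 -105.4  127.4] -5.865933386330174 [-0.14433983 -9.43851309  5.5914177 ] [-2.53330481  0.00493304 -0.39779482]
```

```bash
python3 -m pendant '[[0,-0.0006,0,0,0,-0.3,0]]' ; python3 -c "
from h import *
s=arm.read_state();x=R.from_quat(s['ee_rot']).as_matrix()[:,0];print(s['position'].round(1),np.degrees(np.arctan2(x[1],x[0])),s['contact_force'],s['wrist_torque'])"
```

```text
clock: 11.55
position: [631.5, -105.3, 127.4]
ee_rot: [0.999, -0.049, 0.0, 0.001]
contact_force: [0.3, -11.3, 5.4]
gripper_width: 18.8
grasp_force: 60.0
[ 631.5 -105.3  127.4] -5.629861147240933 [  0.27125335 -11.25692353   5.39413267] [-2.98650684 -0.01403859 -0.66592694]
```

The position has stalled while the force climbs, so the paddle is at its hard stop. Relieve the push, open and rise.

```bash
python3 -m pendant '[[0,0.0008,0,0,0,0,0],[0,0,0,0,0,0,0.045],[0,0,0,0,0,0,0.045],[0,0,0,0,0,0,0.045],[0,0,0,0,0,0,0.045],[0,0,0,0,0,0,0.045],[0,0,-0.01,0,0,0,0.045],[0,0,-0.02,0,0,0,0.045],[0,0,-0.03,0,0,0,0.045],[0,0,-0.03,0,0,0,0.045],[0,0,-0.04,0,0,0,0.045],[0,0,0,0,0,0,0.045]]'
python3 -m pendant '[[-0.04,0,-0.02,0,0,0,0.045],[-0.045,0,-0.01,0,0,0,0.045],[-0.045,0,0,0,0,0,0.045],[-0.045,0,0,0,0,0,0.045],[-0.045,0,0,0,0,0,0.045],[-0.04,0,0,0,0,0,0.045],[0,0,0,0,0,0,0.045]]'
python3 - <<'E'
from h import *
import pickle
d=pic('top');s=pic('scene');pickle.dump((d,s),open('f.pkl','wb'))
cv2.imwrite('pics/t5.png',np.hstack([cv2.resize(d['image'][110:260,290:390],(400,600)),cv2.resize(s['image'][130:280,270:370],(400,600))])[:,:,::-1])
E
```

```text
clock: 12.75
position: [634.6, -104.0, 265.0]
ee_rot: [0.999, -0.047, 0.007, 0.0]
contact_force: [0.2, -0.1, 0.9]
gripper_width: 45.1
grasp_force: 0.0
clock: 13.45
position: [368.4, -79.2, 287.5]
ee_rot: [0.999, -0.047, 0.001, -0.001]
contact_force: [-0.1, -0.0, 1.0]
gripper_width: 45.2
grasp_force: 0.0
```

View pics/t5.png

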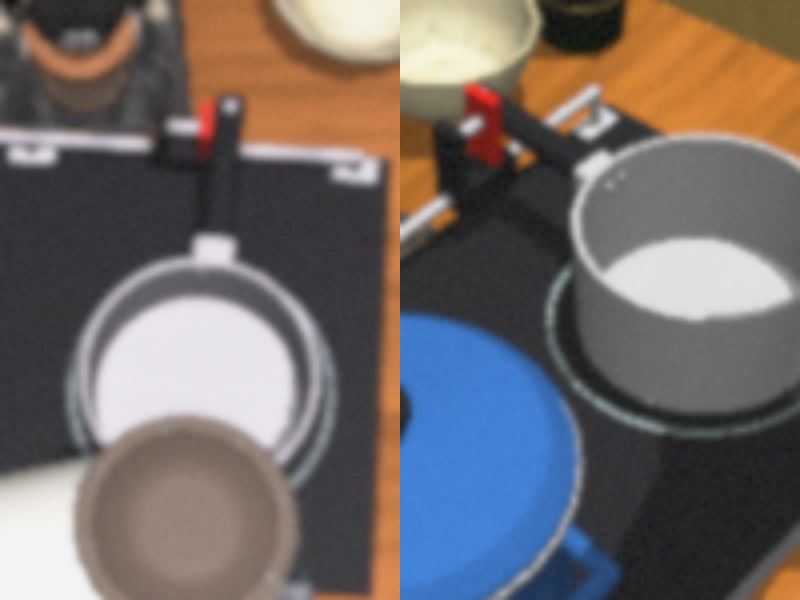

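The handle rests against the paddle at crop (206,130), which has moved about 12 mm left of where it started, and the gripper is clear. One last check of the pan's offset from its zone.

Run:
```python
from h import *
import pickle
d,s=pickle.load(open('f.pkl','rb'))
b=ray(d,347.5,136.2,127)
t,l,r=ray(d,340,110+258/4,139),ray(d,290+78/4,203,139),ray(d,290+324/4,203,139)
print('bolt',b,'rim back',t-[75,0,0],'centre y',(l+r)[1]/2)
c=np.array([522.5,-96.5]);a=np.radians(-3.2);X=np.array([np.cos(a),np.sin(a)]);Y=np.array([-X[1],X[0]])
v=b[:2]-c;print('bolt rel zone: back',v@X,'left',v@Y,'paddle',ray(d,341.5,142,120))
```

```text
bolt [ 696.11968385 -113.15599186  127.        ] rim back [515.84801618 -93.81478297 139.        ] centre y -94.54704537945103
bolt rel zone: back 174.27873235797512 left -6.9383091954444485 paddle [682.69448025 -97.82985083 120.        ]
```

```bash
python3 -c "
from bench import arm
print(arm.job_done())"
```

```text
the job is handed in; nothing more can be done
None
```

I handed the job in; it returned no verdict. The saucepan's handle now points to the back, the right-hand paddle is pushed in to its stop (about 12 mm by camera), the pan sits about 7 mm from its zone centre, and the gripper has let go and is clear.

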